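Stand the toppled tube rack up and push it home against the stop rail

TASK

The empty tube rack lies on its side. Gripping and lifting nothing, push it over with the fingers towards the metal stop rail so that it stands on its base plate again, then push it along the worktop until its long side is flush against the rail, with the whole rack between the rail's two ends. Leave the bottle and the tube beside it standing where they are.

Things in the scene. Friction and masses are not known exactly. Their poses are not given: they have to be found in the camera images.
- rack_center (a point): centre of the loose empty tube rack: open frame 74 (x) x 108 (y) x 71 mm (z, base plate to open top), 0.18 kg, heavier at the base. At the start it lies on a long side, 74 mm tall, z level, base plate upright towards the rail. Standing, z is up, centre 35.5 mm high; slats on its long sides at 31-37 and 65-71 mm.
- tube_rack: the same rack, origin at the centre of the base plate's underside, axes as above. Pushed near its upper edge from the open-top side it pivots about the foot of the base plate, the upper edge rising to 103 mm, and after about 40 degrees falls upright by itself; pushed low it may slide.
- rail_face (a point): foot of the front face of the fixed steel stop rail, half-way along it, at worktop height. The rail is 240 mm long (its y, ends at -120 and +120 mm) and 25 mm high. Its x axis is level, square to the face, pointing away from the rack's side: the rack belongs at negative x; flush, its centre is 37 mm in front of the face.
- bottle_buffer: white-labelled glass bottle with a screw cap, 56 mm across, 111 mm tall, standing to one side of the rack; origin at the centre of its underside. A bystander, to be left alone.
- tube_4: slim clear self-standing tube with a screw cap, 33 mm across, 114 mm tall, standing to the other side of the rack; origin at the centre of its underside. A bystander, to be left alone.
There are look-alikes about, which are no part of the job. Leave any red look-alike of the tube_rack alone.

How it is judged:
On the way, in this order (a step that is already met when the one before it is completed fails the run):
1. the rack has been pushed over and stands on its base plate (angle between rack_center's own z axis and vertical below 0.08 rad and height (world z) of rack_center below 0.042 m), for 0.2 s.
2. the standing rack is flush against the rail (all of step 1 and x of rack_center in the frame of rail_face between -0.043 and -0.03 m and y of rack_center in the frame of rail_face between -0.068 and 0.068 m and angle between the x axis of rack_center and the x axis of rail_face, either way round below 0.09 rad), for 0.2 s.
At the end, for the whole second after the job is handed in: The rack stands upright (within 0.08 rad) on the worktop, its centre 30 to 43 mm in front of the rail's face, its long side parallel to the rail within 0.09 rad, its centre within 68 mm of the rail's middle along it (all of step 2); the robot touches nothing.
It fails at once if the rack is lifted or carried off the worktop instead of being pushed over (height (world z) of rack_center above 0.075 m or (angle between rack_center's own z axis and vertical below 0.25 rad and height (world z) of rack_center above 0.06 m)).
It fails at once if the glass bottle is shifted by more than 25 mm or tipped (distance of bottle_buffer from where it was at the start of the episode above 0.025 m or angle between bottle_buffer's own z axis and vertical above 0.3 rad).
It fails at once if the capped tube is shifted by more than 25 mm or tipped (distance of tube_4 from where it was at the start of the episode above 0.025 m or angle between tube_4's own z axis and vertical above 0.3 rad).
It also fails if it takes over 42 s, if anything falls off the work surface, if the arm or the gripper's body presses on something with over 40 N, if the wrist force passes 120 N, or if a joint passes its speed limit or range.

ROBOT

A 6-joint arm with a two-finger parallel gripper is mounted at the origin on a cart in front of the work surface, level with it; the furniture and walls round the work are solid. World frame = base frame: x ahead of the robot, y to its left, z up, the work surface at z = 0. Lengths are in m, angles in rad, forces in N, time in s.
With the tool pointing down it reaches from about 0.225 to 0.875 m from the base axis. Payload 3.4 kg.
Tool frame: the origin (TCP) lies midway between the tips of the shut fingers; the grasp point (between the pads) lies 19 mm behind it (pinch_z is the distance from the TCP to the grasp point, in m); z points along the fingers, y is the line along which they close (so a half turn about z gives the same grasp; the last joint's range is limited). The gripper opens to 85 mm and grips with 20 to 120 N. Pads are 22 mm wide; open, the fingers measure 114 mm over their backs; the gripper's body (76 mm by 85 mm) begins 54 mm behind the grasp point. The pads swing forward as they close: fully open they stand 13 mm farther back than shut.
Start: joints at [1.222, 0.276, 1.505, -0, 1.361, -0.121], TCP at [0.13, 0.56, 0.194] pointing down, gripper open.
Joint ranges: [-2.89, 2.89], [-0.75, 2.08], [0.22, 2.7], [-1.18, 4.32], [0.11, 2.71], [-2.7, 2.7]. Speed limits (rad/s): [2.57, 2.57, 3.14, 3.14, 3.14, 3.14].

INTERFACE

Orientations are given as a unit quaternion [w, x, y, z].
In Python, from rig import get_state, get_image, sign_off, pinch_z gives the robot as it stands.
- The arm moves only by the tool send_rows, never from a script. Its argument "steps" is one flat list of numbers, 5 for each row, row after row: the gripper's target within -1 to 1 (fully open at 1, half-way at 0, shut at -1), then the shift along the tool's x, y, z in cm, then the turn about the tool's z in degrees. In form: [gripper, x, y, z, roll, gripper, x, y, z, roll, ...]. A call has 1 to 12 rows; each row shifts and turns the commanded pose from where the row before left it, along the tool's axes as they then stand; what a row does not reach is not made up. A row lasts 1/10 s, in which the tool goes at most 50 mm and 8.59 degrees, less where a joint would pass 70% of its speed; a pose out of reach is approached as far as the arm can. A call is refused whole if a number of a shift passes 5 or a number of a turn 8.59, either way. A call with a gripper value outside its range is refused whole. The fingers move at their own pace and stop on an object; "newtons" is the grip in N (left out, the last holds). Time passes only in rows, so rows that do not move let the fingers close. It gives the time, the measured TCP pose, the force, the opening and the grip force at its end, in the units of the state.
- get_state(): the state, without advancing time (a new reading comes with each control period).
- get_image(name): name is "side" or "top"; returns a dict with "color" (480x640x3 uint8, red, green, blue), "mtx" (3x3 intrinsics, pixels), "T" (4x4, takes a point from camera to world coordinates). Camera axes: x right, y down, z forward; pixel columns grow to the right and rows downward; lengths in m; the calibration is good to about 2 mm. A picture is of the moment at which its call begins. There is no depth.
- sign_off(): hands the job in; it is judged then, once.
The state is a dict: "clock": time; "qpos": joint angles; "qd": joint speeds; "effort": joint torques, N m; "position": TCP position; "ee_rot": TCP orientation; "contact_force": force on the tool from outside, world axes, zero at the start; "moment": the same for the moment, N m; "width": finger opening in m; "gripper_force": force on a finger pad.
Only numpy, scipy, OpenCV 4.12 (cv2) and the standard library are available. Lean on these libraries where they do the work, as an engineer would, in place of code of your own. Each camera call takes 0.05 s, during which the arm holds its last target. There are 200 camera calls.

## Working session

There is one attempt and no reset: what is moved stays moved. The work goes in short steps, Python scripts to look and compute and a tool call to move; the robot and the scene stay as the last step left them, time stands still between calls to the robot, and variables do not carry over. Pictures are saved under pics/ and viewed, at most 10 in all, crops included, and the job is handed in when it is done.

Besides the shell and the picture viewer there is one more tool, called after "Emit:" by a JSON object that holds its "fn" and its "kwargs", one argument or row to a line. send_rows: Moves the arm, as the interface text tells. Its arguments: {"type":"object","properties":{"steps":{"type":"array"},"newtons":{"type":"number"}},"required":["steps"]}

```bash
mkdir -p pics
cat > h.py <<'E'
import numpy as np, cv2
from rig import *
def ray(im,u,v,z):
    d=im["T"][:3,:3]@np.linalg.inv(im["mtx"])@[u,v,1]; o=im["T"][:3,3]
    return o+d*(z-o[2])/d[2]
def proj(im,p):
    T=np.linalg.inv(im["T"]); q=im["mtx"]@(T[:3,:3]@p+T[:3,3]); return q[:2]/q[2]
E
python3 - <<'E'
from h import *
for n in("top","side"):
    im=get_image(n); cv2.imwrite(f"pics/{n}0.png",im["color"][:,:,::-1]); print(n,im["T"].round(3).tolist(),im["mtx"].tolist())
s=get_state();print(s["position"],s["ee_rot"],s["clock"],pinch_z)
E
```

```text
top [[-0.013, -0.999, 0.052, 0.542], [-1.0, 0.013, -0.004, 0.08], [0.003, -0.052, -0.999, 1.154], [0.0, 0.0, 0.0, 1.0]] [[563.9290638876902, 0.0, 316.7556602994597], [0.0, 563.9290638876902, 240.36416218120115], [0.0, 0.0, 1.0]]
side [[0.994, -0.074, 0.075, 0.531], [-0.104, -0.541, 0.835, -0.736], [-0.021, -0.838, -0.546, 0.555], [0.0, 0.0, 0.0, 1.0]] [[523.4775332449403, 0.0, 317.652741123797], [0.0, 523.4775332449403, 240.83632540273567], [0.0, 0.0, 1.0]]
[0.12966588 0.55964162 0.19353191] [-1.96356568e-04  1.13660267e-01  9.93519338e-01 -7.94067878e-04] 0.1 0.0187
```

View pics/top0.png

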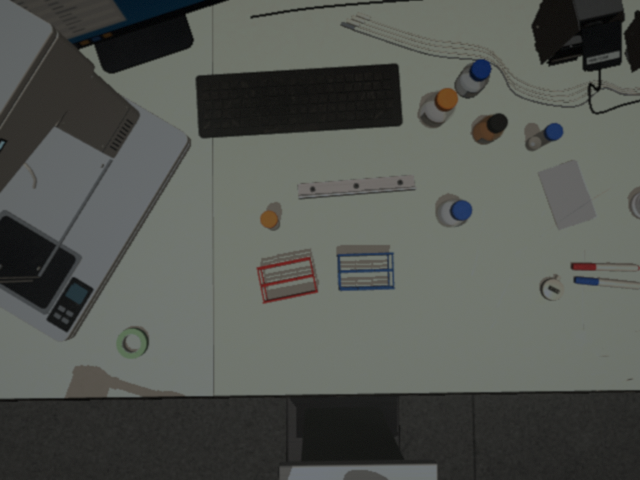

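View pics/side0.png

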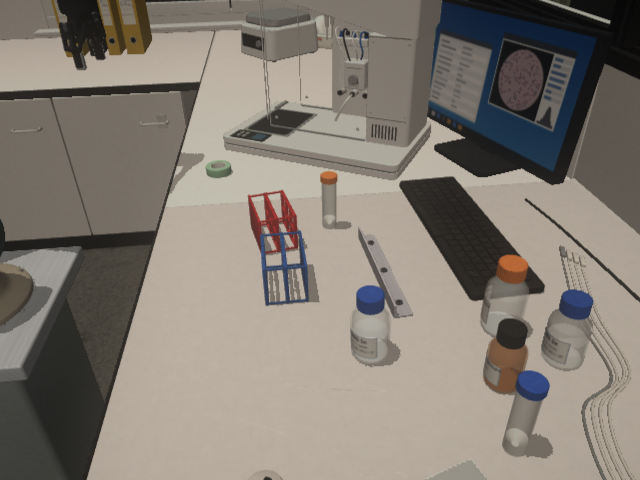

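The top view shows the blue open rack lying on its side at about (366,271). The red look-alike is beside it at (288,276), the rail at (356,188), the bottle with the blue cap at (456,211) and the orange-capped tube at (270,219). Possible mix-ups are the red rack (288,276), and for the bottle the ones at (476,76) and (440,105). The blue rack in front of the rail fits the description, so next is a close crop and measurement.

Run:
```python
from h import *
t=get_image("top"); s=get_image("side")
a=cv2.resize(t["color"][150:320,230:490],None,fx=3,fy=3,interpolation=cv2.INTER_CUBIC)
cv2.imwrite("pics/top_c.png",a[:,:,::-1])
b=cv2.resize(s["color"][160:370,230:430],None,fx=2.8,fy=2.8,interpolation=cv2.INTER_CUBIC)
cv2.imwrite("pics/side_c.png",b[:,:,::-1])
hsv=cv2.cvtColor(t["color"],cv2.COLOR_RGB2HSV)
for n,lo,hi,z in(("blue",(105,110,50),(125,255,255),.074),("red",(170,110,50),(180,255,255),.074),("orange",(5,110,60),(20,255,255),.114)):
    m=cv2.inRange(hsv,lo,hi); m=cv2.morphologyEx(m,cv2.MORPH_CLOSE,np.ones((15,15)))
    for c in cv2.findContours(m,0,2)[0]:
        if cv2.contourArea(c)>100:
            r=cv2.minAreaRect(c); p=cv2.boxPoints(r)
            print(n,np.round(r[0]),[ray(t,*q,z)[:2].round(3).tolist() for q in p])
g=cv2.cvtColor(t["color"],cv2.COLOR_RGB2GRAY)
for u in(305,330,356,380,408): print(u,g[172:206,u].tolist())
```

```text
blue [586. 281.] [[0.511, -0.417], [0.522, -0.418], [0.517, -0.46], [0.506, -0.459]]
blue [365. 271.] [[0.571, 0.036], [0.572, -0.068], [0.504, -0.068], [0.503, 0.036]]
blue [462. 210.] [[0.67, -0.185], [0.67, -0.222], [0.635, -0.221], [0.636, -0.185]]
blue [554. 131.] [[0.803, -0.365], [0.826, -0.388], [0.804, -0.408], [0.782, -0.385]]
blue [480.  69.] [[0.946, -0.23], [0.946, -0.267], [0.91, -0.266], [0.911, -0.229]]
orange [269. 219.] [[0.652, 0.179], [0.651, 0.149], [0.621, 0.149], [0.622, 0.179]]
orange [482. 133.] [[0.799, -0.211], [0.818, -0.239], [0.786, -0.26], [0.768, -0.232]]
orange [447.  98.] [[0.859, -0.144], [0.886, -0.172], [0.859, -0.197], [0.832, -0.17]]
305 [116, 115, 115, 114, 115, 115, 115, 114, 115, 115, 109, 98, 104, 108, 106, 107, 108, 108, 107, 108, 107, 100, 79, 81, 96, 75, 73, 104, 115, 115, 115, 115, 116, 116]
330 [115, 115, 115, 115, 115, 115, 115, 115, 109, 99, 104, 108, 106, 106, 106, 107, 107, 108, 108, 107, 99, 89, 98, 79, 75, 105, 115, 116, 115, 115, 115, 116, 116, 116]
356 [115, 115, 115, 115, 115, 114, 111, 105, 108, 108, 99, 67, 44, 35, 38, 50, 72, 102, 100, 87, 97, 76, 76, 107, 116, 116, 114, 115, 116, 116, 115, 116, 116, 116]
380 [115, 115, 115, 115, 106, 91, 101, 107, 107, 106, 106, 107, 105, 106, 106, 100, 81, 80, 97, 84, 72, 98, 113, 115, 116, 115, 115, 115, 114, 115, 115, 115, 115, 115]
408 [115, 115, 112, 107, 106, 106, 105, 106, 107, 106, 106, 106, 106, 106, 100, 87, 92, 69, 74, 108, 116, 115, 115, 115, 115, 115, 116, 115, 116, 116, 115, 115, 115, 115]
```

View pics/top_c.png

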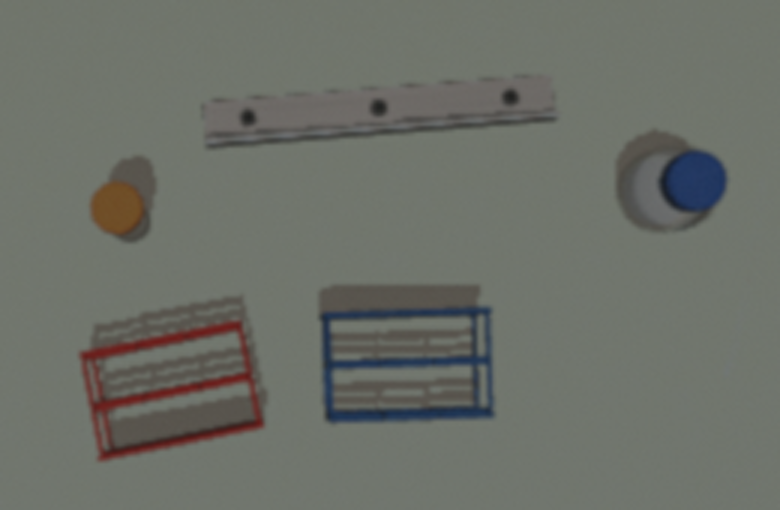

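View pics/side_c.png

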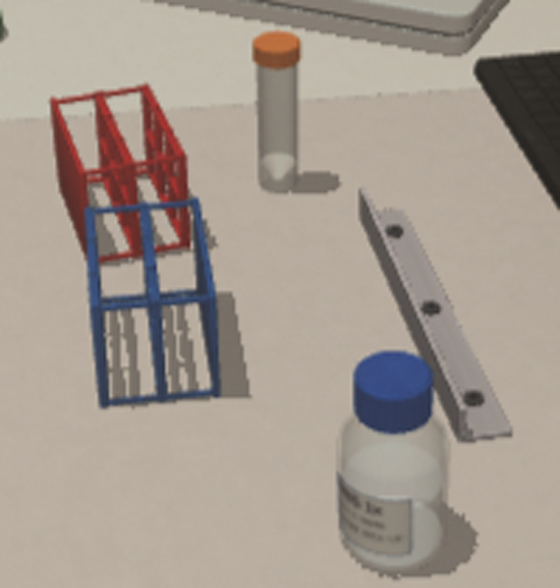

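The crops confirm the blue rack: its base plate faces the rail, its open top faces the robot at rows of about 288, and the gap to the red rack is about 21 px. The rail's front foot runs from about (299,199) to (415,190).

Run:
```python
from h import *
t=get_image("top"); s=get_image("side")
A=ray(t,299,198.5,0);B=ray(t,415,190,0); print("rail",A,B,(A+B)/2, np.arctan2(B[0]-A[0],A[1]-B[1]),np.linalg.norm(A-B))
# rack height: near/top corner from two views (side crop corners /2.8+offset)
def tri(p,q):
    M=[];b=[]
    for im,(u,v) in((t,p),(s,q)):
        d=im["T"][:3,:3]@np.linalg.inv(im["mtx"])@[u,v,1]; d/=np.linalg.norm(d); P=np.eye(3)-np.outer(d,d); M.append(P); b.append(P@im["T"][:3,3])
    return np.linalg.lstsq(np.vstack(M),np.hstack(b),rcond=None)[0].round(3)
print("near +y top",tri((230+328/3,150+416/3),(230+88/2.8,160+208/2.8)))
print("far +y top",tri((230+323/3,150+316/3),(230+197/2.8,160+202/2.8)))
print("near -y top",tri((230+491/3,150+413/3),(230+98/2.8,160+303/2.8)))
print("far -y top",tri((230+488/3,150+311/3),(230+213/2.8,160+297/2.8)))
```

```text
rail [0.68833519 0.11110673 0.        ] [ 0.70285637 -0.12798864  0.        ] [ 0.69559578 -0.00844096  0.        ] 0.06065932295188931 0.23953592505310092
near +y top [0.504 0.034 0.074]
far +y top [0.57  0.036 0.071]
near -y top [ 0.507 -0.069  0.076]
far -y top [ 0.571 -0.069  0.074]
```

Emit:
{"fn": "send_rows", "kwargs": {
  "steps": [0.5, 0, 0, 0, -6.5, 0.5, 0, 0, 0, -6.5, 0.5, -2, -4, 0, 0, 0.5, -2, -4, 0, 0, 0.5, -2, -4, 0, 0, 0.5, -2, -4, 0, 0, 0.5, -2, -4, 0, 0, 0.5, -2, -4, 0, 0, 0.5, -2, -4, 0, 0, 0.5, -2, -4, 0, 0, 0.5, -2, -4, 0, 0, 0.5, -2, -4, 0, 0]
}}

```text
clock: 1.5
position: [0.33, 0.1584, 0.1946]
ee_rot: [0.001, 0.0, 1.0, 0.0]
contact_force: [0.6, 1.4, -0.3]
width: 0.0638
gripper_force: 0.0
```

Emit:
{"fn": "send_rows", "kwargs": {
  "steps": [0.5, -2.4, -3.5, 0, 0, 0.5, -2.4, -3.5, 0, 0, 0.5, -2.4, -3.5, 0, 0, 0.5, -2.4, -3.5, 0, 0, 0.5, -2.4, -3.5, 0, 0, 0.5, 0, 0, 3.4, 0, 0.5, 0, 0, 3.4, 0, 0.5, 0, 0, 3.4, 0, 0.5, 0, 0, 3.4, 0, 0.5, 0, 0, 0, 0, 0.5, -1.5, 0, 0, 0, 0.5, -1, 0, 0, 0]
}}

```text
clock: 2.7
position: [0.4782, -0.0156, 0.0603]
ee_rot: [0.003, 0.0, 1.0, -0.0]
contact_force: [1.3, 0.5, 0.2]
width: 0.0641
gripper_force: 0.0
```

Run:
```python
from h import *
s=get_image("side"); b=cv2.resize(s["color"][100:370,200:430],None,fx=2.2,fy=2.2); cv2.imwrite("pics/s1.png",b[:,:,::-1])
```

```text
(no output)
```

View pics/s1.png

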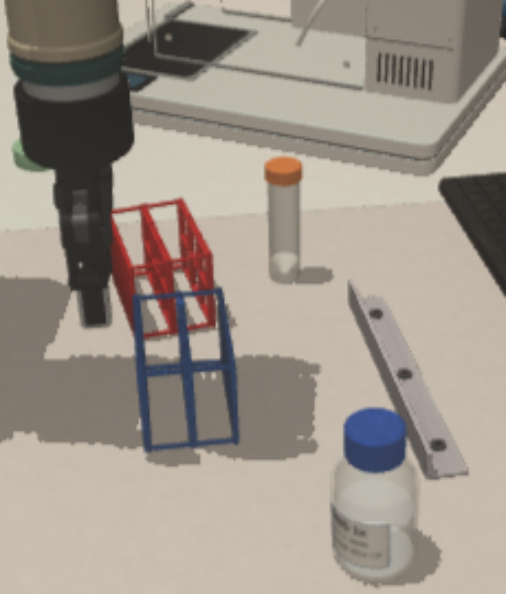

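The fingers stand just behind the rack's upper near edge, at about (93,320) in the crop, with the rack not yet touched. I push to about 20° and then check.

Emit:
{"fn": "send_rows", "kwargs": {
  "steps": [0.5, -0.6, 0, 0, 0, 0.5, -0.6, 0, 0, 0, 0.5, -0.5, 0, -0.3, 0, 0.5, -0.5, 0, -0.4, 0, 0.5, -0.5, 0, -0.4, 0, 0.5, -0.5, 0, -0.3, 0, 0.5, -0.5, 0, -0.3, 0, 0.5, -0.5, 0, -0.3, 0]
}}

```text
clock: 3.55
position: [0.5168, -0.0152, 0.0786]
ee_rot: [0.0, 0.0, 1.0, 0.0]
contact_force: [-0.2, -0.0, -0.3]
width: 0.0642
gripper_force: 0.0
```

Run:
```python
from h import *
s=get_image("side"); b=cv2.resize(s["color"][100:370,200:430],None,fx=2.2,fy=2.2); cv2.imwrite("pics/s2.png",b[:,:,::-1])
```

```text
(no output)
```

View pics/s2.png

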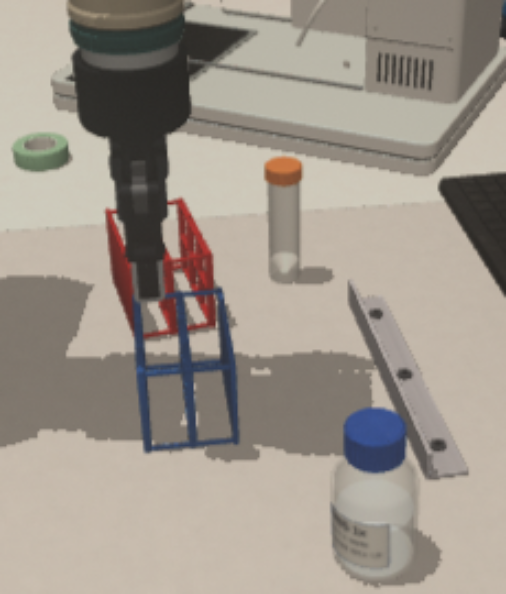

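The fingers rode over the top edge and the rack did not move. I back off, go lower and push again.

Emit:
{"fn": "send_rows", "kwargs": {
  "steps": [0.5, 0, 0, -1, 0, 0.5, 4.6, 0, 0, 0, 0.5, 0, 0, 3, 0, 0.5, 0, 0, 1.8, 0, 0.5, 0, 0, 0, 0, 0.5, -0.6, 0, 0, 0, 0.5, -0.6, 0, 0, 0, 0.5, -0.6, 0, 0, 0, 0.5, -0.6, 0, -0.2, 0, 0.5, 0, 0, 0, 0]
}}

```text
clock: 4.6
position: [0.4964, -0.0154, 0.043]
ee_rot: [0.001, 0.0, 1.0, -0.0]
contact_force: [-1.0, -0.2, -0.0]
width: 0.0641
gripper_force: 0.0
```

Run:
```python
from h import *
s=get_image("side"); b=cv2.resize(s["color"][100:370,200:430],None,fx=2.2,fy=2.2); cv2.imwrite("pics/s3.png",b[:,:,::-1])
```

```text
(no output)
```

View pics/s3.png

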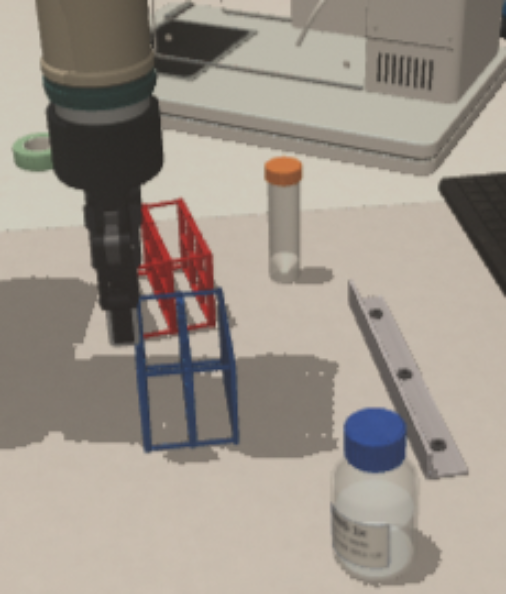

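The fingers are now just touching the near edge, about 27 mm below its top.

Emit:
{"fn": "send_rows", "kwargs": {
  "steps": [0.5, -0.5, 0, -0.2, 0, 0.5, -0.5, 0, -0.3, 0, 0.5, -0.5, 0, -0.4, 0, 0.5, -0.5, 0, -0.4, 0, 0.5, -0.5, 0, -0.4, 0]
}}

```text
clock: 5.15
position: [0.52, -0.0152, 0.0598]
ee_rot: [0.0, 0.0, 1.0, 0.0]
contact_force: [0.3, -0.7, 1.0]
width: 0.0638
gripper_force: 0.0
```

Run:
```python
from h import *
s=get_image("side"); b=cv2.resize(s["color"][100:370,200:430],None,fx=2.2,fy=2.2); cv2.imwrite("pics/s4.png",b[:,:,::-1])
```

```text
(no output)
```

View pics/s4.png

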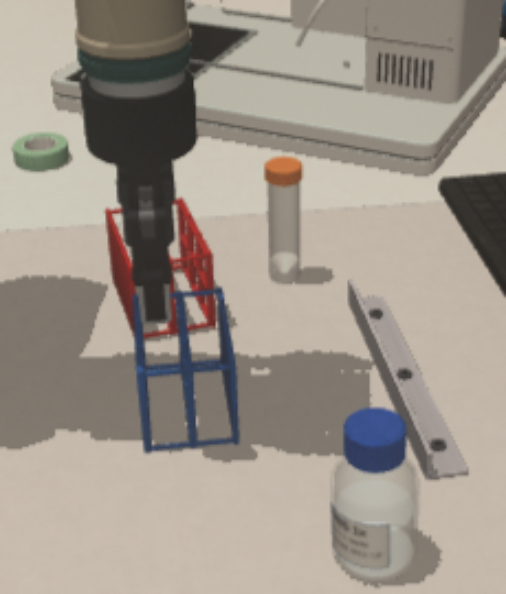

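The rack still has not moved although the TCP is at x=0.52, so I check the geometry by projecting the TCP into both views.

Run:
```python
from h import *
t=get_image("top"); s=get_image("side"); p=get_state()["position"]
print(p)
for im in(t,s):
  for dy in(-.045,0,.045): print(proj(im,p+[0,dy,.01]).round(1))
a=cv2.resize(t["color"][150:320,250:450],None,fx=3,fy=3); b=cv2.resize(s["color"][180:330,220:340],None,fx=3.4,fy=3.4)
b=b[:510]
c=np.hstack([a,np.zeros((510,max(0,0),3),np.uint8)])
cv2.imwrite("pics/t5.png",a[:,:,::-1])
```

```text
[ 0.52002767 -0.01521626  0.05964594]
[388.3 280. ]
[364.8 280.3]
[341.4 280.6]
[272.8 267.4]
[272.  251.5]
[271.1 237. ]
```

View pics/t5.png

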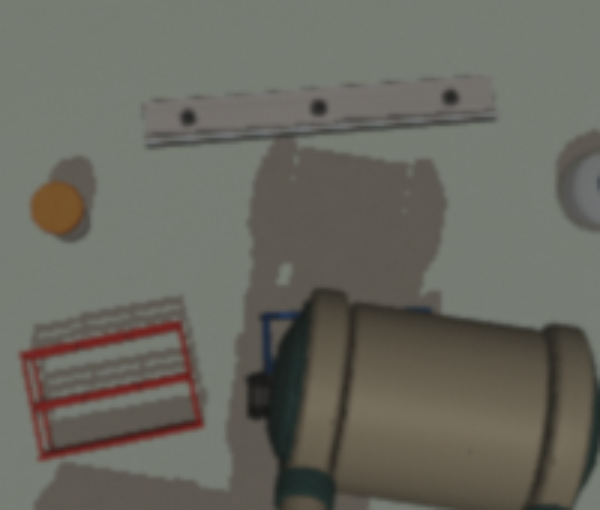

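The last picture shows the arm over the rack, with the shadow running to the rail and the rack unmoved. The open fingers' tips stand well above the TCP, so they pass over the edge. I back off and shut the fingers, so that the TCP is the real tip, then go lower.

Emit:
{"fn": "send_rows", "kwargs": {
  "steps": [0.5, 0, 0, -3, 0, -1, 4.7, 0, 0, 0, -1, 0, 0, 0, 0, -1, 0, 0, 0, 0, -1, 0, 0, 0, 0, -1, 0, 0, 2.5, 0, -1, 0, 0, 1.5, 0, -1, 0, 0, 0, 0]
}}

```text
clock: 6.1
position: [0.4715, -0.0149, 0.0474]
ee_rot: [-0.002, 0.0, 1.0, 0.0]
contact_force: [-0.7, 0.5, 0.5]
width: 0.0001
gripper_force: 0.0
```

```bash
cat >> h.py <<'E'
def blue(im):
    m=cv2.inRange(cv2.cvtColor(im["color"],cv2.COLOR_RGB2HSV),(105,110,40),(125,255,255)); m[:, :255]=0; m[:215]=0
    m=cv2.morphologyEx(m,cv2.MORPH_CLOSE,np.ones((21,21)))
    return [cv2.boundingRect(c) for c in cv2.findContours(m,0,2)[0] if cv2.contourArea(c)>300]
E
python3 - <<'E'
from h import *
s=get_image("side"); st=get_state(); print(st["position"],st["width"],blue(s))
p=st["position"]; print(proj(s,p),proj(s,p+[0,-.012,0]))
g=cv2.cvtColor(s["color"],cv2.COLOR_RGB2GRAY); u=int(proj(s,p)[0]); print(u,g[200:290:2,u].tolist())
E
```

```text
[ 0.47243182 -0.01509775  0.04847637] -1.0848057448676211e-05 [(517, 371, 32, 30), (562, 290, 31, 29), (357, 286, 27, 28), (261, 233, 46, 71)]
[244.28000893 264.15776291] [244.18394752 268.36372638]
244 [45, 44, 44, 45, 45, 44, 45, 46, 45, 43, 42, 42, 42, 43, 43, 42, 83, 66, 64, 53, 43, 43, 43, 85, 169, 186, 187, 186, 187, 187, 187, 124, 121, 121, 120, 120, 120, 121, 121, 120, 121, 121, 122, 123, 122]
```

Run:
```python
from h import *
s=get_image("side"); t=get_image("top"); p=get_state()["position"]
a=s["color"].copy(); b=t["color"].copy()
for im,c in((s,a),(t,b)):
    for dz in(0,.05,.1):
        u,v=proj(im,p+[0,0,dz]).round().astype(int); c[v,u]=[255,0,255]
A=cv2.resize(a[130:280,190:290],(400,600),interpolation=cv2.INTER_NEAREST); B=cv2.resize(b[230:350,320:400],(400,600),interpolation=cv2.INTER_NEAREST)
cv2.imwrite("pics/c10.png",np.clip(np.hstack([A,B])[:,:,::-1].astype(float)*1.4,0,255))
```

```text
[ WARN:0@1.212] global loadsave.cpp:1063 imwrite_ Unsupported depth image for selected encoder is fallbacked to CV_8U.
```

View pics/c10.png

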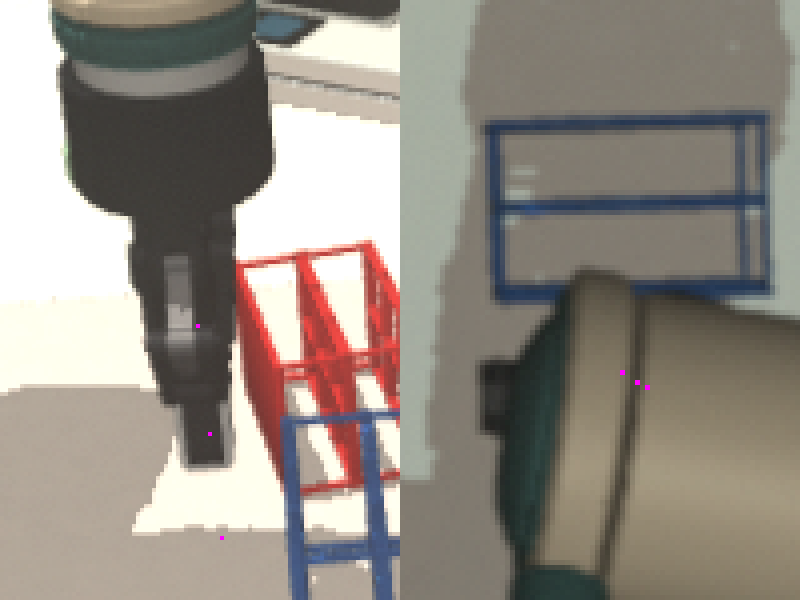

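The tool is vertical, but the visible tip at (205,465) in the composed picture is about 35 mm short of the reported TCP at (221,537). Either the height reading or y is offset, so I settle which by touching the worktop gently.

Emit:
{"fn": "send_rows", "kwargs": {
  "steps": [-1, 0, 0, 2, 0, -1, 0, 0, 1.5, 0, -1, 0, 0, 0.5, 0, -1, 0, 0, 0.3, 0, -1, 0, 0, 0.2, 0]
}}

```text
clock: 6.75
position: [0.4732, -0.0153, 0.0048]
ee_rot: [0.001, 0.0, 1.0, -0.0]
contact_force: [0.1, 1.2, -0.2]
width: 0.0
gripper_force: 0.0
```

Run:
```python
from h import *
s=get_image("side"); st=get_state(); p=st["position"]; print(p,st["contact_force"])
g=cv2.cvtColor(s["color"],cv2.COLOR_RGB2GRAY)
print(proj(s,p))
for u in(238,242,246,250): print(u,g[240:300:2,u].tolist())
```

```text
[ 0.47298301 -0.01523483  0.00462317] [-0.28313759 -0.04449525  0.31902404]
[247.10564824 284.9813721 ]
238 [96, 65, 50, 48, 41, 40, 42, 54, 80, 95, 100, 101, 102, 103, 110, 119, 119, 120, 120, 120, 120, 120, 120, 122, 121, 122, 121, 121, 121, 123]
242 [56, 45, 42, 43, 40, 41, 40, 41, 41, 41, 40, 42, 41, 41, 85, 118, 119, 120, 120, 120, 120, 121, 122, 122, 122, 122, 122, 122, 122, 123]
246 [45, 40, 38, 38, 39, 38, 39, 40, 41, 42, 40, 42, 41, 41, 88, 119, 120, 120, 121, 120, 120, 120, 121, 121, 122, 122, 123, 123, 122, 123]
250 [57, 85, 171, 76, 81, 110, 117, 110, 100, 81, 86, 98, 100, 100, 109, 120, 121, 120, 121, 120, 121, 121, 121, 120, 122, 122, 121, 122, 123, 122]
```

Emit:
{"fn": "send_rows", "kwargs": {
  "steps": [-1, 0, 0, 0.4, 0, -1, 0, 0, 0.2, 0, -1, 0, 0, 0, 0]
}}

```text
clock: 7.1
position: [0.4722, -0.0151, -0.0018]
ee_rot: [-0.0, 0.0, 1.0, 0.0]
contact_force: [-0.1, -0.7, 0.2]
width: 0.0003
gripper_force: 0.0
```

Emit:
{"fn": "send_rows", "kwargs": {
  "steps": [-1, 0, 0, 0.3, 0, -1, 0, 0, 0.3, 0, -1, 0, 0, 0.3, 0, -1, 0, 0, 0, 0]
}}

```text
clock: 7.5
position: [0.4719, -0.015, -0.0112]
ee_rot: [-0.001, 0.0, 1.0, 0.0]
contact_force: [-0.3, 0.4, 0.7]
width: -0.0001
gripper_force: 0.0
```

Emit:
{"fn": "send_rows", "kwargs": {
  "steps": [-1, 0, 0, 0.5, 0, -1, 0, 0, 0.5, 0, -1, 0, 0, 0.2, 0, -1, 0, 0, 0.2, 0, -1, 0, 0, 0, 0]
}}

```text
clock: 8.0
position: [0.4721, -0.0151, -0.025]
ee_rot: [-0.0, 0.0, 1.0, 0.0]
contact_force: [-0.3, -0.2, -0.2]
width: -0.0002
gripper_force: 0.0
```

Run:
```python
from h import *
s=get_image("side"); st=get_state(); p=st["position"]; print(p,st["contact_force"])
g=cv2.cvtColor(s["color"],cv2.COLOR_RGB2GRAY)
for u in(244,248): print(u,g[262:300,u].tolist())
for z in (0,.01,.02): print(proj(s,[p[0],-.027,z]),proj(s,[p[0],-.015,z]))
```

```text
[ 0.47228363 -0.0150832  -0.02484971] [-0.02365734 -0.27295043 -0.31875076]
244 [40, 40, 38, 38, 42, 42, 39, 40, 42, 42, 42, 43, 42, 42, 44, 42, 42, 43, 43, 42, 71, 102, 119, 122, 122, 122, 121, 122, 121, 120, 121, 123, 122, 122, 122, 122, 123, 122]
248 [37, 38, 39, 39, 39, 39, 37, 45, 49, 44, 42, 42, 43, 42, 42, 44, 42, 43, 42, 42, 85, 111, 119, 122, 122, 121, 122, 122, 121, 121, 121, 122, 122, 122, 122, 123, 123, 123]
[246.89042596 291.39720563] [246.9535485  287.05895011]
[246.3273514  286.75293741] [246.39716108 282.44019967]
[245.75728674 282.05101439] [245.83394435 277.7647569 ]
```

Emit:
{"fn": "send_rows", "kwargs": {
  "steps": [-1, 0, 0, 0.4, 0, -1, 0, 0, 0.3, 0, -1, 0, 0, 0.2, 0, -1, 0, 0, 0.2, 0, -1, 0, 0, 0, 0]
}}

```text
clock: 8.55
position: [0.4721, -0.0151, -0.036]
ee_rot: [-0.0, 0.0, 1.0, 0.0]
contact_force: [-0.0, 1.2, 0.7]
width: -0.0001
gripper_force: 0.0
```

There is no contact even at a reported z of −0.036, and the image gives a tip height of about the reported value +41 mm. So the true z is about the reported z + 0.041 m, which explains the misses. I open half-way, set the true tip height to about 55 mm and push along the arc.

Emit:
{"fn": "send_rows", "kwargs": {
  "steps": [0.5, 0, 0, -4.4, 0, 0.5, 0, 0, 0, 0, 0.5, 0, 0, 0, 0, 0.5, -1, 0, 0, 0, 0.5, -0.9, 0, 0, 0, 0.5, -0.4, 0, -0.2, 0, 0.5, -0.4, 0, -0.3, 0, 0.5, -0.4, 0, -0.3, 0, 0.5, -0.4, 0, -0.3, 0]
}}

```text
clock: 9.45
position: [0.5076, -0.0151, 0.0194]
ee_rot: [-0.0, 0.0, 1.0, 0.0]
contact_force: [-0.3, 0.7, -0.9]
width: 0.0639
gripper_force: 0.2
```

Run:
```python
from h import *
s=get_image("side"); st=get_state(); print(st["position"],st["contact_force"],blue(s),blue(get_image("top")))
```

```text
[ 0.50905559 -0.01525357  0.02001484] [ 1.86077644 -0.68924341  0.86713988] [(517, 371, 32, 30), (562, 290, 31, 29), (357, 286, 27, 28), (267, 229, 49, 71)] [(339, 245, 54, 35)]
```

The rack is tipping: its bounding box in the side view moved from (261,233,46,71) to (267,229,49,71), in line with about 12°. I continue along the arc.

Emit:
{"fn": "send_rows", "kwargs": {
  "steps": [0.5, -0.6, 0, -0.4, 0, 0.5, -0.6, 0, -0.4, 0, 0.5, -0.6, 0, -0.4, 0, 0.5, -0.6, 0, -0.3, 0, 0.5, -0.6, 0, -0.3, 0]
}}

```text
clock: 10.05
position: [0.5382, -0.0152, 0.0377]
ee_rot: [0.0, 0.0, 1.0, -0.0]
contact_force: [0.2, -0.0, -0.7]
width: 0.064
gripper_force: 0.1
```

Run:
```python
from h import *
s=get_image("side"); st=get_state(); print(st["position"],st["contact_force"],blue(s)[3:],blue(get_image("top")))
for a in(0,30,45,90):  # predicted bbox for pure pivot at x=.573
    c,n=np.cos(np.radians(a)),np.sin(np.radians(a))
    P=[proj(s,[.573+c*x+n*z,y,-n*x+c*z]) for x in(-.071,0) for z in(0,.074) for y in(-.07,.037)]
    print(a,np.min(P,0).round(),np.ptp(P,0).round())
```

```text
[ 0.53999694 -0.01542444  0.03824082] [2.75013217 0.38930011 0.39741259] [(271, 222, 60, 77)] []
0 [260. 230.] [48. 76.]
30 [268. 219.] [63. 84.]
45 [273. 216.] [66. 86.]
90 [301. 229.] [52. 74.]
```

Emit:
{"fn": "send_rows", "kwargs": {
  "steps": [0.5, -0.6, 0, -0.3, 0, 0.5, -0.6, 0, -0.2, 0, 0.5, -0.5, 0, -0.1, 0, 0.5, -0.4, 0, 0, 0, 0.5, 0, 0, 0, 0]
}}

```text
clock: 10.65
position: [0.5591, -0.0153, 0.0433]
ee_rot: [0.0, 0.0, 1.0, 0.0]
contact_force: [0.5, 0.2, -0.4]
width: 0.0641
gripper_force: 0.0
```

Run:
```python
from h import *
s=get_image("side"); st=get_state(); print(st["position"],st["contact_force"],blue(s)[3:],blue(get_image("top")))
```

```text
[ 0.5584952  -0.01520062  0.04313007] [-0.78267941 -0.4848074  -0.57900446] [] [(338, 215, 51, 34)]
```

Emit:
{"fn": "send_rows", "kwargs": {
  "steps": [0.5, 1, 0, 0, 0, 0.5, 1, 0, 0, 0, 0.5, 1, 0, 0, 0, 0.5, 1, 0, 0, 0, 0.5, 1, 0, 0, 0, 0.5, 1, 0, 0, 0, 0.5, 0, 0, 0, 0]
}}

```text
clock: 11.45
position: [0.4962, -0.0149, 0.0433]
ee_rot: [-0.001, 0.001, 1.0, 0.0]
contact_force: [-0.2, 0.5, 0.2]
width: 0.0639
gripper_force: 0.0
```

Run:
```python
from h import *
s=get_image("side"); st=get_state(); t=get_image("top"); print(st["position"],blue(s),blue(t))
for X in(.61,.625,.64):
  for im in(t,s):
    P=[proj(im,[X+x,y,z]) for x in(-.037,.037) for y in(-.07,.037) for z in(0,.071)]
    print(X,np.min(P,0).round(),np.ptp(P,0).round())
m=cv2.inRange(cv2.cvtColor(t["color"],cv2.COLOR_RGB2HSV),(105,110,40),(125,255,255));m[:,:320]=0;m[:,410:]=0
for r in range(205,256,2): c=np.where(m[r])[0]; print(r,len(c),c[[0,-1]] if len(c) else '')
```

```text
[ 0.49768199 -0.01508576  0.04345388] [(517, 371, 32, 30), (562, 290, 31, 29), (306, 230, 78, 84)] [(338, 215, 54, 36)]
0.61 [335. 214.] [58. 40.]
0.61 [301. 229.] [52. 74.]
0.625 [335. 206.] [58. 41.]
0.625 [310. 228.] [53. 74.]
0.64 [335. 199.] [57. 41.]
0.64 [319. 228.] [53. 74.]
205 0 
207 0 
209 0 
211 0 
213 0 
215 53 [339 391]
217 52 [338 391]
219 52 [338 391]
221 51 [338 388]
223 51 [338 388]
225 51 [338 388]
227 51 [338 388]
229 52 [338 389]
231 54 [338 391]
233 51 [338 388]
235 52 [338 389]
237 52 [338 389]
239 52 [338 389]
241 52 [338 389]
243 52 [338 389]
245 52 [338 389]
247 53 [338 390]
249 53 [338 390]
251 0 
253 0 
255 0
```

The rack stands: in the top view it is 338–391 × 215–250, with the centre at x of about 0.612. That leaves about 46 mm to the rail. I go low, turn parallel to the rail (3.5°) and push.

Emit:
{"fn": "send_rows", "kwargs": {
  "steps": [0.5, 0, 0, 4.9, -3.5, 0.5, 0, 0, 2.6, 0, 0.5, 0, 0, 0, 0, 0.5, -2, 0, 0, 0, 0.5, -2, 0, 0, 0, 0.5, -1.5, 0, 0, 0, 0.5, -0.5, 0, 0, 0, 0.5, -0.5, 0, 0, 0, 0.5, -0.5, 0, 0, 0, 0.5, -0.5, 0, 0, 0, 0.5, -0.5, 0, 0, 0, 0.5, -0.5, 0, 0, 0]
}}

```text
clock: 12.75
position: [0.5829, -0.01, -0.0314]
ee_rot: [-0.0, -0.03, 1.0, 0.0]
contact_force: [-3.4, -0.9, 5.3]
width: 0.0642
gripper_force: 0.0
```

```bash
cat >> h.py <<'E'
def rack(t):
    m=cv2.inRange(cv2.cvtColor(t["color"],cv2.COLOR_RGB2HSV),(105,110,40),(125,255,255));m[:,:320]=0;m[:,410:]=0;m[:170]=0;m[270:]=0
    ys,xs=np.nonzero(m); r=[]
    for u in range(xs.min()+6,xs.max()-5,3):
        r.append((u,ys[xs==u].min()))
    k=np.polyfit(*zip(*r),1); a,b=ray(t,340,np.polyval(k,340)-.5,.071),ray(t,388,np.polyval(k,388)-.5,.071)
    return "far top edge",a.round(4),b.round(4),"yaw",np.arctan2(b[0]-a[0],a[1]-b[1]).round(3),"y",ray(t,xs.min()-.5,ys.min(),.071)[1],ray(t,xs.max()+.5,ys.min(),.071)[1],"rows",ys.min(),ys.max()
E
python3 - <<'E'
from h import *
st=get_state(); print(st["position"],st["contact_force"],blue(get_image("side")),rack(get_image("top")))
E
```

```text
Traceback (most recent call last):
  File "h.py", line 16, in rack
    r.append((u,ys[xs==u].min()))
                ~~~~~~~~~~~~~^^
ValueError: zero-size array to reduction operation minimum which has no identity
```

Emit:
{"fn": "send_rows", "kwargs": {
  "steps": [0.5, 0.8, 0, 0, 0, 0.5, 0, 0, -0.8, 0, 0.5, 0, 0, 0, 0]
}}

```text
clock: 13.15
position: [0.5757, -0.0105, -0.0229]
ee_rot: [0.001, -0.03, 1.0, -0.0]
contact_force: [0.8, 0.2, -0.1]
width: 0.0639
gripper_force: 0.0
```

Run:
```python
import re
q=open('h.py').read().replace("        r.append","        if (xs==u).any(): r.append"); open('h.py','w').write(q)
from h import *
st=get_state(); print(st["position"],st["contact_force"],blue(get_image("side")),rack(get_image("top")))
```

```text
[ 0.57570143 -0.01054755 -0.02286354] [ 0.77212305  0.17151498 -0.13757919] [(517, 371, 32, 30), (562, 290, 31, 29), (317, 228, 67, 86)] ('far top edge', array([0.6653, 0.0303, 0.071 ]), array([ 0.6703, -0.0625,  0.071 ]), 'yaw', np.float64(0.054), 'y', np.float64(0.04079831388005688), np.float64(-0.06345628012112847), 'rows', np.int64(202), np.int64(222))
```

Emit:
{"fn": "send_rows", "kwargs": {
  "steps": [0.5, -0.8, 0, 0, 0, 0.5, -0.5, 0, 0, 0, 0.5, -0.5, 0, 0, 0, 0.5, -0.5, 0, 0, 0, 0.5, -0.5, 0, 0, 0, 0.5, -0.4, 0, 0, 0, 0.5, 0, 0, 0, 0]
}}

```text
clock: 13.95
position: [0.6077, -0.0086, -0.0238]
ee_rot: [0.0, -0.03, 1.0, 0.0]
contact_force: [-1.8, -0.6, -0.4]
width: 0.0641
gripper_force: 0.0
```

Run:
```python
from h import *
st=get_state(); print(st["position"],st["contact_force"],blue(get_image("side")),rack(get_image("top")))
```

```text
Traceback (most recent call last):
  File "h.py", line 17, in rack
    k=np.polyfit(*zip(*r),1); a,b=ray(t,340,np.polyval(k,340)-.5,.071),ray(t,388,np.polyval(k,388)-.5,.071)
TypeError: polyfit() missing 2 required positional arguments: 'y' and 'deg'
```

Emit:
{"fn": "send_rows", "kwargs": {
  "steps": [0.5, -0.2, 0, 0, 0, 0.5, -0.2, 0, 0, 0, 0.5, 0, 0, 0, 0]
}}

```text
clock: 14.35
position: [0.6083, -0.0084, -0.0241]
ee_rot: [-0.003, -0.03, 1.0, 0.0]
contact_force: [-5.0, -1.4, 2.5]
width: 0.0643
gripper_force: 0.0
```

Run:
```python
from h import *
st=get_state(); print(st["position"],st["contact_force"],blue(get_image("side")))
```

```text
[ 0.60829889 -0.00837664 -0.02408254] [-5.03872232 -1.36517253  2.46366353] [(517, 371, 32, 30), (562, 290, 31, 29), (335, 227, 49, 87)]
```

The force has risen to 5 N and the arm has stopped advancing, so the rack is against the rail. I back away and verify.

Emit:
{"fn": "send_rows", "kwargs": {
  "steps": [0.5, 0.5, 0, 0, 0, 0.5, 1, 0, 0, 0, 0.5, 3, 0, 0, 0, 0.5, 4, 0, 0, 0, 0.5, 4, 0, -2, 0, 0.5, 2, 0, -4, 0, 0.5, 0, 0, 0, 0]
}}

```text
clock: 15.1
position: [0.466, -0.0173, 0.0399]
ee_rot: [0.003, -0.03, 1.0, -0.001]
contact_force: [1.2, 0.3, -0.1]
width: 0.0634
gripper_force: 0.0
```

Run:
```python
from h import *
t=get_image("top");s=get_image("side");st=get_state(); print(st["position"],blue(s),rack(t))
n=np.array([np.cos(.06),np.sin(.06),0]);u=np.array([-n[1],n[0],0])
c=np.array([.6956,-.0084,0])-.037*n-.006*u
for im in(t,s):
    P=[proj(im,c+a*n+b*u+[0,0,z]) for a in(-.037,.037) for b in(-.054,.054) for z in(0,.071)]
    print("flush pred",np.min(P,0).round(),np.max(P,0).round())
hsv=cv2.cvtColor(t["color"],cv2.COLOR_RGB2HSV)
m=cv2.inRange(hsv,(105,110,40),(125,255,255)); print(cv2.boundingRect(m[190:235,430:490]))
g=cv2.cvtColor(t["color"],cv2.COLOR_RGB2GRAY)
m=cv2.inRange(hsv,(5,110,60),(20,255,255)); print(cv2.boundingRect(m[200:240,250:290]))
```

```text
[ 0.46762177 -0.01734558  0.03760582] [(517, 371, 32, 30), (562, 290, 31, 29), (328, 227, 56, 87)] ('far top edge', array([0.6892, 0.0299, 0.071 ]), array([ 0.6953, -0.063 ,  0.071 ]), 'yaw', np.float64(0.066), 'y', np.float64(0.04235345785686342), np.float64(-0.06782638820152342), 'rows', np.int64(189), np.int64(231))
flush pred [334. 187.] [394. 232.]
flush pred [328. 226.] [385. 301.]
(21, 11, 21, 19)
(11, 11, 17, 17)
```

It measures flush within 2–4 mm, with a yaw match of 0.066 against 0.06, and the bystanders have not moved. One slightly firmer push will confirm that it is seated.

Emit:
{"fn": "send_rows", "kwargs": {
  "steps": [0.5, -2, 0, 4, 0, 0.5, -4, 0, 2, 0, 0.5, -4, 0, 0, 0, 0.5, -3, 0, 0, 0, 0.5, -0.7, 0, 0, 0, 0.5, -0.5, 0, 0, 0, 0.5, -0.3, 0, 0, 0, 0.5, -0.3, 0, 0, 0, 0.5, -0.3, 0, 0, 0, 0.5, 0, 0, 0, 0]
}}

```text
clock: 16.2
position: [0.6097, -0.0078, -0.0246]
ee_rot: [-0.006, -0.03, 1.0, 0.0]
contact_force: [-7.7, -1.0, 4.1]
width: 0.064
gripper_force: 0.0
```

The arm stalled at the same place with more force, so the rack is seated. I retreat and hand in.

Emit:
{"fn": "send_rows", "kwargs": {
  "steps": [0.5, 0.5, 0, 0, 0, 0.5, 0.7, 0, 0, 0, 0.5, 1, 0, 0, 0, 0.5, 3, 0, 0, 0, 0.5, 4, 0, 0, 0, 0.5, 4, 0, -2, 0, 0.5, 2, 0, -4, 0, 0.5, 0, 0, 0, 0]
}}

```text
clock: 17.0
position: [0.4646, -0.0173, 0.0399]
ee_rot: [0.003, -0.03, 1.0, -0.001]
contact_force: [2.1, 0.9, 0.5]
width: 0.0638
gripper_force: 0.0
```

Run:
```python
from h import *
r=rack(get_image("top")); print(r, blue(get_image("side")))
if abs(r[4]-.063)<.04 and r[1][0]>.683: print(sign_off())
```

```text
('far top edge', array([0.6891, 0.0299, 0.071 ]), array([ 0.6949, -0.063 ,  0.071 ]), 'yaw', np.float64(0.062), 'y', np.float64(0.042382325018223296), np.float64(-0.0677873045823858), 'rows', np.int64(190), np.int64(231)) [(517, 371, 32, 30), (562, 290, 31, 29), (328, 227, 56, 87)]
the job is handed in; nothing more can be done
None
```

The rack was pushed over onto its base plate and slid against the rail, reading parallel within about 0.01 rad and between the rail's ends. The bottle and tube had not moved in the top view, and I handed the job in at 17 s; no verdict came back.

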